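# Hold the big clip gaping on the price card

## Robot

A 6-joint arm with a two-finger parallel gripper is mounted at the origin on the work surface. World frame = base frame: x ahead of the robot, y to its left, z up, the work surface at z = 0. Lengths are in mm, angles in rad, forces in N, time in s.
With the tool pointing down it reaches from about 350 to 775 mm from the base axis. Payload 7.3 kg.
Tool frame: the origin (TCP) lies between the finger pads; the fingertips stand 22 mm ahead of it and the grasp point (between the pads) lies 3 mm ahead of it (nose_length is the distance from the TCP to the fingertips, in mm); z points along the fingers, y is the direction in which the jaws open and shut (so a half turn about z gives the same grasp; the last joint's range is limited). The gripper opens to 92 mm and grips with 3 to 60 N. Pads are 19 mm wide; open, the fingers measure 130 mm over their backs; the gripper's body (75 mm by 190 mm) begins 47 mm behind the grasp point.
Start: joints at [0.992, 0.342, 1.524, -0, 1.275, -0.146], TCP at [220.18, 476.617, 248.741] pointing down, gripper open.
Joint ranges: [-2.53, 2.53], [-0.77, 2.02], [0.04, 2.7], [-1, 4.14], [0.28, 2.66], [-3.11, 3.11]. Speed limits (rad/s): [2.57, 2.57, 3.14, 3.14, 3.14, 3.14].

## Interface

Orientations are given as [roll, pitch, yaw] about the fixed x, y, z axes, in that order (R = Rz(yaw) Ry(pitch) Rx(roll)).
In Python, from plant import get_obs, capture, close_job, nose_length gives the robot as it stands.
- The arm moves only by the tool step_arm, never from a script. Its argument "increments" is text: rows parted by semicolons, each of 7 numbers parted by spaces: the turn, a rotation vector about the tool's x, y, z in rad, then the shift along the tool's x, y, z in mm, then the opening, from -1 (shut) to 1 (fully open). A call has 1 to 20 rows; each row is the pose to reach, as a shift and turn from the pose commanded when the call began, along the tool's axes at that moment; what a row does not reach only later rows make up. A row lasts 1/8 s, in which the tool goes at most 62.5 mm and 10.7 degrees, less where a joint would pass 70% of its speed; a pose out of reach is approached as far as the arm can. A call with a gripper value outside its range is refused whole. The fingers move at their own pace and stop on an object; the grip force is fixed at half the most. Time passes only in rows, so rows that repeat a pose let the fingers close. It gives the time, the measured TCP pose, the force and the opening at its end, in the units of the state.
- get_obs(): the state, without advancing time (a new reading comes with each control period).
- capture(name): name is "scene" or "top"; returns a dict with "frame" (400x640x3 uint8, red, green, blue), "K" (3x3 intrinsics, pixels), "extrinsics" (4x4, takes a point from world to camera coordinates). Camera axes: x right, y down, z forward; pixel columns grow to the right and rows downward; lengths in mm; the calibration is good to about 2 mm. A picture is of the moment at which its call begins. There is no depth.
- close_job(): hands the job in, once; it reports no verdict.
The state is a dict: "time": time; "joint_positions": joint angles; "dq": joint speeds; "tau": joint torques, N m; "tool_pos": TCP position; "tcp_rot": TCP orientation; "contact_force": force on the tool from outside, world axes, zero at the start; "moment": the same for the moment, N m; "grip_width": finger opening in mm.
Only numpy, scipy, OpenCV 4.12 (cv2) and the standard library are available. Lean on these libraries where they do the work, as an engineer would, in place of code of your own. Each camera call takes 0.05 s, during which the arm holds its last target.

## Task

Pick up the big wooden spring clip by its two handles, squeeze it wide open, and bring it level, jaws first, over the free upright edge of the white card about half-way up the card, so that a colleague can slip a price ticket in. Finish while still holding it there: jaws gaping on both sides of the card with its edge well inside them, the clip touching neither the card nor anything else but your gripper. Do not bump the card, and leave the other things on the counter where they are.

Things in the scene. Friction and masses are not known exactly. Their poses are not given: they have to be found in the camera images.
- clip_centre (a point): Big wooden spring clip, like a large clothes peg, 120 mm long, 36 mm high, 80 g, lying on its side on the counter. Point on its steel hinge pin, half-way up (18 mm). x points from hinge to jaws, z along the pin (up at the start), y across. Jaw tips at x = 60 mm; squeezed, the jaws gape evenly about the x axis, 35 mm wide at the tips, about 28 mm at x = 30 mm.
- clip_grip (a point): Where to pinch the same clip: between its two flat handles, 38 mm behind the hinge pin, half-way up; same axes. The handles (5 mm thick, 36 mm high) end 60 mm behind the pin. They spread in a V, 60 mm wide over all at the ends; squeezed along y they stop parallel, 28 mm wide over all. Each needs 4 N to start and 8 N at full squeeze; a 20 to 30 N grip holds well.
- clip_left (a joint): Opening of the clip: the angle each half has turned, 0 = shut (sprung home), 0.28 rad = handles fully squeezed, jaws widest.
- card_edge (a point): Free upright edge of the white plastic card, half-way up it (95 mm above the counter). Card 4 mm thick, 90 mm long, 60 to 130 mm above the counter, held like a flag by a fixed steel post. x points level from the free edge along the card to the post, 95 mm away (148 mm high, round foot 80 mm across, 12 mm high); y across the card, z up.
- small_clip_centre (a point): Small wooden clip, 62 mm long, 14 mm high, lying on the counter: leave it alone. Point at its centre.
- dip_bowl_centre (a point): Small steel bowl, 70 mm across, 32 mm high: leave it. Point at its centre.
- spice_jar_centre (a point): Glass jar with steel cap, 56 mm across, 85 mm high: leave it. Point at its centre.
- sauce_cup_centre (a point): Steel cup, 80 mm across, 60 mm high: leave it. Point at its centre.
- spoon_grip (a point): Steel spoon, 220 mm long, lying flat at the left: leave it. Point on its handle.
There are look-alikes about, which are no part of the job. What is shaped like the part that bears card_edge but yellow is not meant.

How it is judged (in metres and radians):
On the way:
1. the clip is off the counter in the gripper, squeezed wide open, before its jaws reach the card (value of joint clip_left above 0.18 rad and contact force between the fingers and clip above 2 N and height (world z) of clip_centre above 0.045 m and distance between clip_centre and card_edge above 0.064 m), for 0.1 s.
At the end, for the whole second after the job is handed in: Gripper still holds the clip (over 2 N), squeezed past 0.18 rad, at rest, off the card; card edge between the jaws 12 to 52 mm from the hinge, within 13 mm of the clip's mid-plane, 25 mm of mid-height; clip in line with the card and level within 0.3 rad (value of joint clip_left above 0.18 rad and contact force between the fingers and clip above 2 N and x of card_edge in the frame of clip_centre between 0.012 and 0.052 m and y of card_edge in the frame of clip_centre between -0.013 and 0.013 m and z of card_edge in the frame of clip_centre between -0.025 and 0.025 m and angle between the x axis of clip_centre and the x axis of card_edge, either way round below 0.3 rad and angle between the z axis of clip_centre and the z axis of card_edge, either way round below 0.3 rad and contact force between clip and card_stand below 0.3 N and height (world z) of clip_centre above 0.06 m and linear speed of clip below 0.03 m/s); the arm keeps its last pose, push and grip.
It fails at once if the card or its stand is bumped (over 8 N) (contact force between anything else and card_stand above 8 N).
It fails at once if another thing on the counter is shifted by more than 25 mm (distance of any of small_clip_centre, dip_bowl_centre, spice_jar_centre, sauce_cup_centre, spoon_grip from where it was at the start of the episode above 0.025 m).
It also fails if it takes over 38 s, if anything falls off the work surface, if the arm or the gripper's body presses on something with over 40 N, if the wrist force passes 120 N, or if a joint passes its speed limit or range.

## Working session

There is one attempt and no reset: what is moved stays moved. The work goes in short steps, Python scripts to look and compute and a tool call to move; the robot and the scene stay as the last step left them, time stands still between calls to the robot, and variables do not carry over. Pictures are saved under pics/ and viewed, and the job is handed in when it is done.

Besides the shell and the picture viewer there is one more tool, called after "Emit:" by a JSON object that holds its "op" and its "data", one argument or row to a line. step_arm: Moves the arm, as the interface text tells. Its arguments: {"type":"object","properties":{"increments":{"type":"string"}},"required":["increments"]}

```bash
ls; mkdir -p pics
python3 - <<'E'
from plant import *
import cv2,json
print(get_obs(), nose_length if not callable(nose_length) else nose_length())
for n in("scene","top"):
    c=capture(n); cv2.imwrite(f"pics/{n}0.png",c["frame"][:,:,::-1]); print(n,c["K"],c["extrinsics"])
    import pickle; pickle.dump(c,open(f"{n}0.pkl","wb"))
E
```

```text
pics
{'time': 0.0, 'joint_positions': array([ 9.91990703e-01,  3.42690312e-01,  1.52501587e+00, -2.06097187e-05,
        1.27539177e+00, -1.45989303e-01]), 'dq': array([ 3.31391781e-05, -3.20288217e-04,  2.04228037e-04,  2.49091496e-04,
       -8.72151980e-05,  3.14472801e-04]), 'tau': array([ 6.30788036e-04, -4.31246746e+01, -2.44210660e+01,  7.16690160e-02,
        5.60832547e-02, -1.24039111e-04]), 'tool_pos': array([219.97405829, 476.2823243 , 248.06215811]), 'tcp_rot': array([-3.14010049e+00, -1.99480290e-04,  2.70878220e+00]), 'contact_force': array([ 0.41529155, -0.12057911, -0.08077244]), 'moment': array([ 0.01458933, -0.02554126, -0.03712706]), 'grip_width': 91.8255531863159} 22.0
scene [[389.93808805   0.         328.65462365]
 [  0.         389.93808805 192.85747446]
 [  0.           0.           1.        ]] [[-5.87633126e-01  8.09124821e-01 -2.08154871e-03  3.20029187e+02]
 [ 5.20394149e-01  3.75967832e-01 -7.66706018e-01 -2.02069550e+02]
 [-6.19578275e-01 -4.51625080e-01 -6.41994976e-01  1.39745447e+03]
 [ 0.00000000e+00  0.00000000e+00  0.00000000e+00  1.00000000e+00]]
top [[469.52611795   0.         321.08220002]
 [  0.         469.52611795 201.05105379]
 [  0.           0.           1.        ]] [[-3.40876382e-04 -9.99896667e-01 -1.43714473e-02  6.97275564e+00]
 [-9.93955751e-01  1.91649192e-03 -1.09764716e-01  5.09484087e+02]
 [ 1.09780917e-01  1.42471665e-02 -9.93853696e-01  1.22977698e+03]
 [ 0.00000000e+00  0.00000000e+00  0.00000000e+00  1.00000000e+00]]
```

View pics/scene0.png

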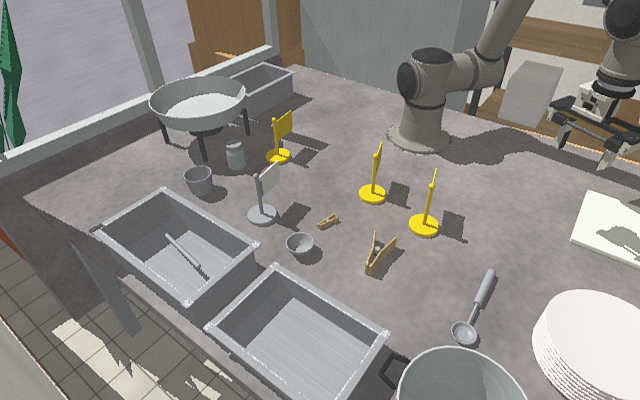

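View pics/top0.png

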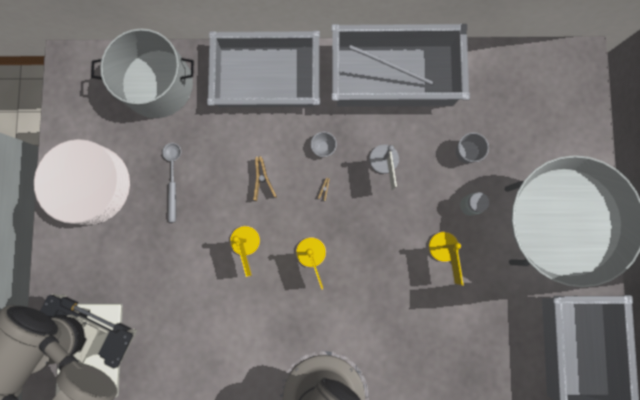

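The wanted items and their look-alikes, by pixel in the top view:
- **Clips:** the big clip is at (262,178). The small clip at (323,188) is the one to leave.
- **Cards:** the white card is at (392,168). The yellow ones at (246,255), (315,265) and (457,262) are not meant.

Next, close crops of both.

Run:
```python
import cv2,numpy as np
t=cv2.imread("pics/top0.png"); s=cv2.imread("pics/scene0.png")
def cr(im,x,y,w,h,k): return cv2.resize(im[y:y+h,x:x+w],None,fx=k,fy=k,interpolation=cv2.INTER_CUBIC)
def grid(im,x,y,k,st=10):
    for i in range(0,im.shape[1],st*k): cv2.putText(im,str(x+i//k),(i,10),0,.35,(0,0,255),1); cv2.line(im,(i,0),(i,im.shape[0]),(0,0,255) ,1) if 0 else cv2.line(im,(i,12),(i,18),(0,0,255),1)
    for i in range(0,im.shape[0],st*k): cv2.putText(im,str(y+i//k),(0,i+4),0,.35,(255,0,0),1); cv2.line(im,(24,i),(30,i),(255,0,0),1)
    return im
cv2.imwrite("pics/c1.png",np.hstack([grid(cr(t,235,145,50,60,8),235,145,8),grid(cr(t,362,138,50,60,8),362,138,8)]))
cv2.imwrite("pics/c2.png",np.hstack([grid(cr(s,350,225,50,60,8),350,225,8),grid(cr(s,240,155,50,75,8)[:480] if 0 else cr(s,240,160,50,60,8),240,160,8)]))
```

```text
(no output)
```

View pics/c1.png

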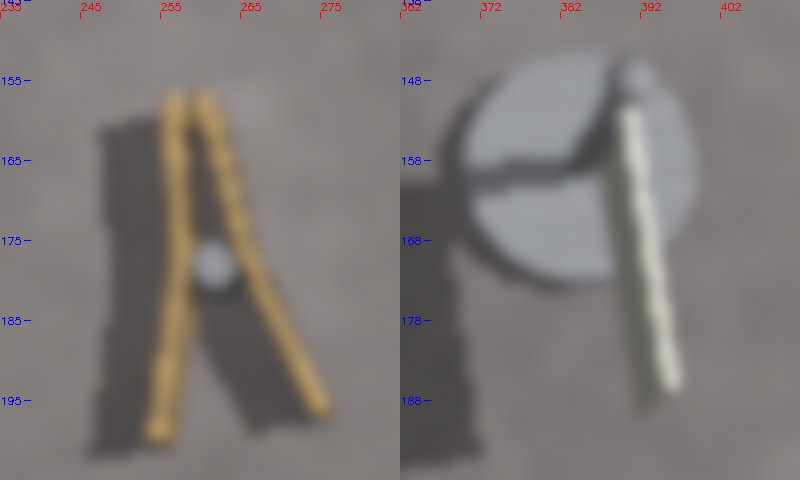

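View pics/c2.png

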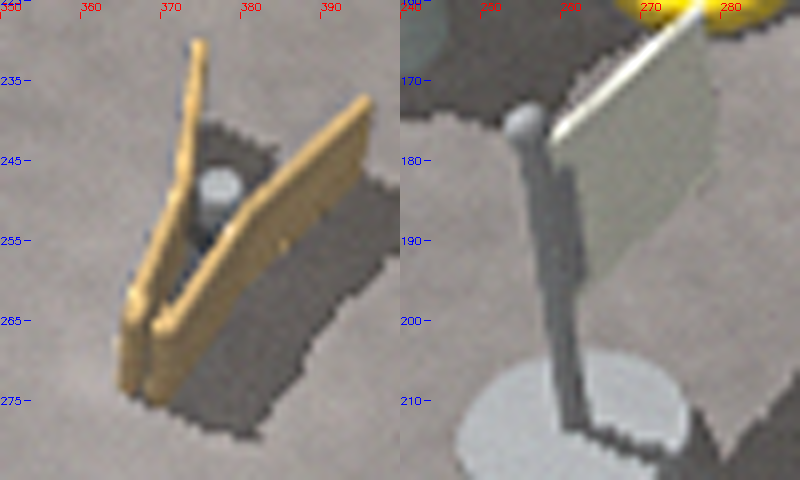

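```bash
cat > h.py <<'E'
import pickle,numpy as np,cv2
C={n:pickle.load(open(f"{n}0.pkl","rb")) for n in("scene","top")}
def onz(n,uv,z):
    c=C[n];E=c["extrinsics"];R=E[:3,:3];t=E[:3,3];o=-R.T@t
    d=R.T@np.linalg.inv(c["K"])@np.array([*uv,1.]);return o+d*(z-o[2])/d[2]
def tri(us,ut):
    P=[C[n]["K"]@C[n]["extrinsics"][:3] for n in("scene","top")]
    X=cv2.triangulatePoints(*P,np.array(us,float).reshape(2,1),np.array(ut,float).reshape(2,1));return (X[:3]/X[3]).ravel()
def proj(n,X):
    c=C[n];p=c["K"]@(c["extrinsics"]@np.array([*X,1.]))[:3];return p[:2]/p[2]
E
python3 - <<'E'
from h import *
np.set_printoptions(precision=1,suppress=True)
for nm,uv,z in [("jawL",(256.4,156.7),36),("jawR",(260.2,156.7),36),("hL",(254.3,198.8),36),("hR",(274.3,196.3),36),("pin",(261.2,177.7),40),("pin36",(261.2,177.7),36),("free",(395.6,186.3),130),("postend",(390.4,151.5),130),("posttop",(390.8,147.3),148)]:
    print(nm,onz("top",uv,z))
for nm,uv,z in [("jawL",(366.5,262),36),("jawR",(371,265.5),36),("hL",(374.5,230),36),("hR",(395.5,237),36),("pin36",(377.4,248),36),("posttop",(255.5,174.5),148)]: print("s",nm,onz("scene",uv,z))
s=cv2.imread("pics/scene0.png")
x,y,w,h,k=245,145,50,65,8
im=cv2.resize(s[y:y+h,x:x+w],None,fx=k,fy=k,interpolation=cv2.INTER_CUBIC)
cv2.imwrite("pics/c3.png",im)
E
```

```text
jawL [629.2 180.6  36. ]
jawR [629.2 170.4  36. ]
hL [515.  184.5  36. ]
hR [521.6 131.1  36. ]
pin [571.3 166.3  40. ]
pin36 [571.9 166.9  36. ]
free [ 534.4 -178.7  130. ]
postend [ 621.8 -167.3  130. ]
posttop [ 628.3 -166.   148. ]
s jawL [628.2 169.8  36. ]
s jawR [631.  183.7  36. ]
s hL [527.4 131.2  36. ]
s hR [517.8 186.   36. ]
s pin36 [575.7 168.2  36. ]
s posttop [ 634.6 -162.1  148. ]
```

View pics/c3.png

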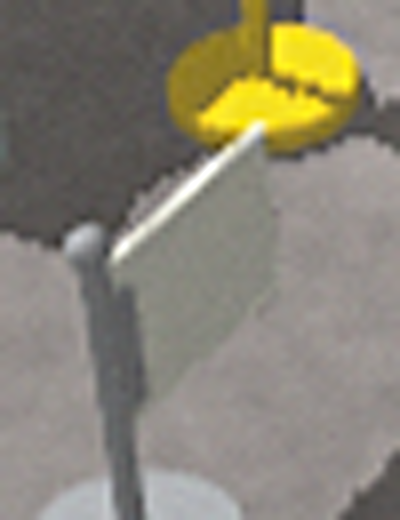

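Run:
```python
from h import *
np.set_printoptions(precision=1,suppress=True)
print(onz("scene",(277.4,160.2),130), tri((277.4,160.2),(395.6,186.3)),tri((255.5,174.5),(390.8,147.3)),tri((377.4,248),(261.2,177.7)))
J=np.array([629.4,176.1]);H=np.array([(515+521.6+527.4+517.8)/4,(184.5+131.1+131.2+186)/4])
d=J-H;print(H,d,np.hypot(*d),np.arctan2(d[1],d[0]),"centre",(J+H)/2,"grip",(J+H)/2-38*d/np.hypot(*d))
F=np.array([534.4,-178.7]);P=np.array([629,-165.]);e=P-F;print(np.hypot(*e),np.arctan2(e[1],e[0]))
```

```text
[ 537.2 -177.4  130. ] [ 534.9 -179.2  127.9] [ 629.7 -167.   142.7] [572.6 167.1  32.5]
[520.5 158.2] [108.9  17.9] 110.41065392433823 0.1628407601305543 centre [574.9 167.1] grip [537.4 161. ]
95.58687148348356 0.14382041367646028
```

Run:
```python
from h import *
np.set_printoptions(precision=1,suppress=True)
t=cv2.imread("pics/top0.png")
cv2.imwrite("pics/c4.png",cv2.resize(t[210:310,220:480],None,fx=3,fy=3,interpolation=cv2.INTER_CUBIC))
for nm,uv,z in [("foot1",(245,240),12),("foot2",(311,252),12),("foot3",(443,247),12),("foot4",(384,159),12),("y1",(249,276),130),("y2",(323,289),130),("y3",(462,284),130)]: print(nm,onz("top",uv,z))
```

```text
foot1 [406.1 211.7  12. ]
foot2 [373.8  33.7  12. ]
foot3 [ 387.  -319.4   12. ]
foot4 [ 626.7 -165.5   12. ]
y1 [315.8 179.7 130. ]
y2 [284.9   0.4 130. ]
y3 [ 297.  -333.7  130. ]
```

View pics/c4.png

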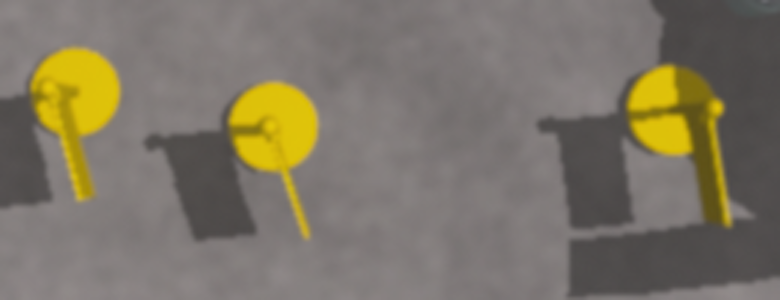

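```bash
cat >> h.py <<'E'
from scipy.spatial.transform import Rotation as Ro
def inc(cp,cr,tp,tr):
    A=Ro.from_euler("xyz",cr);B=Ro.from_euler("xyz",tr)
    return np.round(np.r_[(A.inv()*B).as_rotvec(),A.inv().apply(np.array(tp)-cp)],3)
E
python3 - <<'E'
from h import *
pi=np.pi
print(inc([220.18,476.617,248.741],[pi,0,2.709],[535,161,220],[pi,0,3.305]))
print(inc([535,161,220],[pi,0,3.305],[535,161,26],[pi,0,3.305]))
E
```

```text
[   0.       0.      -0.596 -418.134 -154.562   28.741]
[  0.   0.   0.  -0.  -0. 194.]
```

Emit:
{"op": "step_arm", "data": {
  "increments": "0 0 -0.1 -70 -26 5 1;0 0 -0.2 -130 -48 10 1;0 0 -0.3 -190 -70 14 1;0 0 -0.4 -250 -92 18 1;0 0 -0.5 -310 -114 22 1;0 0 -0.596 -365 -135 26 1;0 0 -0.596 -418 -154.5 28.7 1;0 0 -0.596 -418 -154.5 28.7 1;0 0 -0.596 -418 -154.5 28.7 1;0 0 -0.596 -418 -154.5 28.7 1"
}}

```text
time: 1.35
tool_pos: [533.8, 162.2, 220.0]
tcp_rot: [3.141, -0.001, -2.977]
contact_force: [-0.2, 0.9, -0.4]
grip_width: 91.2
```

Emit:
{"op": "step_arm", "data": {
  "increments": "0 0 0 0 0 50 1;0 0 0 0 0 100 1;0 0 0 0 0 130 1;0 0 0 0 0 144 1;0 0 0 0 0 144 1;0 0 0 0 0 144 1"
}}

```text
time: 2.1
tool_pos: [535.6, 161.6, 77.5]
tcp_rot: [3.142, 0.003, -2.978]
contact_force: [-0.1, 0.2, -0.0]
grip_width: 91.8
```

Run:
```python
from plant import *
import cv2,numpy as np
print(get_obs()["tool_pos"],get_obs()["tcp_rot"])
a=capture("scene")["frame"][:,:,::-1];b=capture("top")["frame"][:,:,::-1]
f=lambda i,x,y:cv2.resize(i[y:y+100,x:x+80],None,fx=5,fy=5,interpolation=cv2.INTER_CUBIC)
cv2.imwrite("pics/p1.png",np.hstack([f(a,340,195),f(b,220,130)]))
```

```text
[535.62735668 161.56550899  77.50288425] [ 3.14154791e+00  2.68893821e-03 -2.97776704e+00]
```

View pics/p1.png

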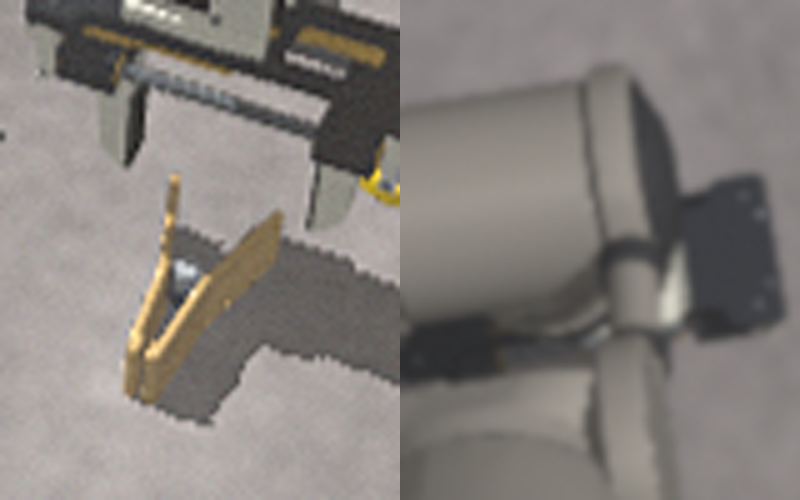

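The scene crop shows the two fingers either side of the handle V, at about (364,225) and (405,238). They are aligned, so I descend and squeeze.

Emit:
{"op": "step_arm", "data": {
  "increments": "0 0 0 0 0 30 1;0 0 0 0 0 50 1;0 0 0 0 0 50 1;0 0 0 0 0 50 1;0 0 0 0 0 50 -1;0 0 0 0 0 50 -1;0 0 0 0 0 50 -1;0 0 0 0 0 50 -1;0 0 0 0 0 50 -1;0 0 0 0 0 50 -1;0 0 0 0 0 50 -1;0 0 0 0 0 50 -1;0 0 0 0 0 50 -1;0 0 0 0 0 50 -1"
}}

```text
time: 3.95
tool_pos: [534.9, 161.0, 26.2]
tcp_rot: [-3.142, 0.0, -2.978]
contact_force: [-1.2, -1.3, 4.4]
grip_width: 26.5
```

Run:
```python
from plant import *
import cv2,numpy as np
o=get_obs();print(o["tool_pos"],o["tcp_rot"],o["grip_width"],o["contact_force"])
a=capture("scene")["frame"][:,:,::-1];b=capture("top")["frame"][:,:,::-1]
f=lambda i,x,y:cv2.resize(i[y:y+100,x:x+80],None,fx=5,fy=5,interpolation=cv2.INTER_CUBIC)
cv2.imwrite("pics/p2.png",np.hstack([f(a,340,195),f(b,220,130)]))
```

```text
[534.9494009  161.02466153  26.19360946] [-3.14156984e+00  3.32204205e-04 -2.97837497e+00] 26.493182201656218 [-1.18127811 -1.27562685  4.43701305]
```

View pics/p2.png

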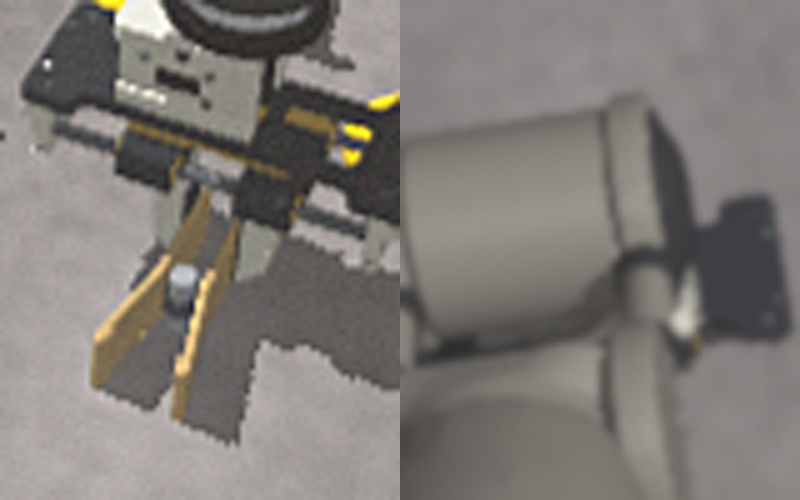

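Emit:
{"op": "step_arm", "data": {
  "increments": "0 0 0 0 0 -10 -1;0 0 0 0 0 -30 -1;0 0 0 0 0 -60 -1;0 0 0 0 0 -100 -1;0 0 0 0 0 -130 -1;0 0 0 0 0 -130 -1;0 0 0 0 0 -130 -1;0 0 0 0 0 -130 -1"
}}

```text
time: 5.05
tool_pos: [534.0, 160.9, 154.5]
tcp_rot: [3.141, -0.003, -2.978]
contact_force: [0.1, 0.9, -0.3]
grip_width: 26.7
```

Run:
```python
from plant import *
import cv2,numpy as np
from h import *
o=get_obs();print(o["tool_pos"],o["tcp_rot"],o["grip_width"],o["contact_force"])
a=capture("scene")["frame"][:,:,::-1];b=capture("top")["frame"][:,:,::-1]
p=proj("scene",[572,167,150]);q=proj("top",[600,167,150]);print(p,q)
f=lambda i,x,y:cv2.resize(i[y:y+80,x:x+64],None,fx=6,fy=6,interpolation=cv2.INTER_CUBIC)
x,y=int(p[0])-32,int(p[1])-40;u,v=int(q[0])-32,int(q[1])-40;print(x,y,u,v)
cv2.imwrite("pics/p3.png",np.hstack([f(a,x,y),f(b,u,v)]))
# predicted points
c,s=np.cos(.163),np.sin(.163)
R=np.array([[c,-s],[s,c]])
for nm,X in [("pin top",(38,0,18)),("tipL",(98,17.5+2,18)),("tipR",(98,-19.5,18)),("tipLbot",(98,19.5,-18)),("tipRbot",(98,-19.5,-18))]:
    w=np.r_[np.array(o["tool_pos"][:2])+R@np.array(X[:2]),o["tool_pos"][2]-8+X[2]]
    ps=proj("scene",w);pt=proj("top",w);print(nm,ps,(ps-[x,y]+.5)*6,pt,(pt-[u,v]+.5)*6+[384,0])
```

```text
[534.04297482 160.94595435 154.52045262] [ 3.14142246e+00 -2.82421031e-03 -2.97844563e+00] 26.69650571203587 [ 0.07590663  0.85517237 -0.29683586]
[381.78156244 212.26929476] [254.72832962 158.94539326]
349 172 222 118
pin top [382.49143519 207.34990412] [203.94861113 215.09942472] [253.56953653 169.37051941] [576.41721918 311.22311644]
tipL [381.11093441 227.37960725] [195.66560648 335.27764351] [241.99582072 146.59351898] [506.97492432 174.56111386]
tipR [363.84076857 221.55505803] [ 92.04461142 300.33034816] [257.87969518 143.97489521] [602.27817105 158.84937127]
tipLbot [379.69831507 239.27736242] [187.18989041 406.66417453] [244.61355502 149.83425333] [522.68133012 194.00551998]
tipRbot [362.919515   233.42283465] [ 86.51708999 371.53700789] [260.01297876 147.29503801] [615.07787255 178.77022805]
```

View pics/p3.png

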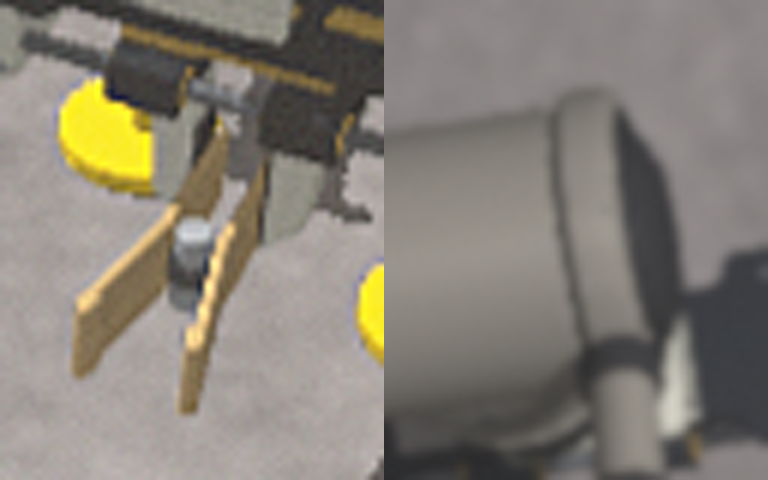

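Run:
```python
from h import *
pi=np.pi
A=([535,161,156],[pi,0,3.305])
for f in (.2,.4,.6,.8,1): print(inc(*A,[535-130.3*f,161-358.5*f,156+14*f],[pi,0,3.305-.02*f]))
print(inc(*A,[404.7,-197.5,104],[pi,0,3.285]))
```

```text
[ 0.0000e+00 -0.0000e+00  4.0000e-03  3.7377e+01 -6.6505e+01 -2.8000e+00]
[ 0.00000e+00 -0.00000e+00  8.00000e-03  7.47540e+01 -1.33011e+02
 -5.60000e+00]
[-0.00000e+00 -0.00000e+00  1.20000e-02  1.12131e+02 -1.99516e+02
 -8.40000e+00]
[-0.00000e+00 -0.00000e+00  1.60000e-02  1.49508e+02 -2.66022e+02
 -1.12000e+01]
[ 0.00000e+00 -0.00000e+00  2.00000e-02  1.86885e+02 -3.32527e+02
 -1.40000e+01]
[ 0.00000e+00 -0.00000e+00  2.00000e-02  1.86885e+02 -3.32527e+02
  5.20000e+01]
```

Emit:
{"op": "step_arm", "data": {
  "increments": "0 0 0.001 10 -17 -5 -1;0 0 0.003 25 -45 -9 -1;0 0 0.005 43 -76 -14 -1;0 0 0.007 62 -110 -14 -1;0 0 0.009 81 -144 -14 -1;0 0 0.011 100 -178 -14 -1;0 0 0.013 119 -212 -14 -1;0 0 0.015 138 -246 -14 -1;0 0 0.017 157 -279 -14 -1;0 0 0.019 173 -308 -14 -1;0 0 0.02 182 -325 -14 -1;0 0 0.02 187 -332.5 -14 -1;0 0 0.02 187 -332.5 -14 -1;0 0 0.02 187 -332.5 -14 -1;0 0 0.02 187 -332.5 -14 -1"
}}

```text
time: 7.02
tool_pos: [404.5, -196.8, 170.0]
tcp_rot: [3.141, 0.0, -2.997]
contact_force: [0.1, 0.6, -0.6]
grip_width: 26.4
```

Emit:
{"op": "step_arm", "data": {
  "increments": "0 0 0 0 0 15 -1;0 0 0 0 0 40 -1;0 0 0 0 0 58 -1;0 0 0 0 0 66 -1;0 0 0 0 0 66 -1;0 0 0 0 0 66 -1;0 0 0 0 0 66 -1"
}}

```text
time: 7.9
tool_pos: [404.7, -197.6, 104.6]
tcp_rot: [-3.141, 0.001, -2.998]
contact_force: [-0.1, 0.1, -1.0]
grip_width: 26.9
```

```bash
cat > look.py <<'E'
from plant import *
import cv2,numpy as np,sys
from h import *
np.set_printoptions(precision=2,suppress=True)
o=get_obs();print(o["time"],o["tool_pos"],o["tcp_rot"],o["grip_width"],o["contact_force"])
a=capture("scene")["frame"][:,:,::-1];b=capture("top")["frame"][:,:,::-1]
a=np.ascontiguousarray(a);b=np.ascontiguousarray(b)
cv2.imwrite(f"pics/{sys.argv[1]}_s.png",a);cv2.imwrite(f"pics/{sys.argv[1]}_t.png",b)
f=lambda i,x,y:cv2.resize(i[y:y+80,x:x+64],None,fx=6,fy=6,interpolation=cv2.INTER_CUBIC)
cv2.imwrite(f"pics/{sys.argv[1]}.png",np.hstack([f(a,245,140),f(b,364,138)]))
E
python3 look.py p4
```

```text
7.9 [ 404.71 -197.59  104.62] [-3.14  0.   -3.  ] 26.87653634956784 [-0.15  0.14 -0.97]
```

View pics/p4.png

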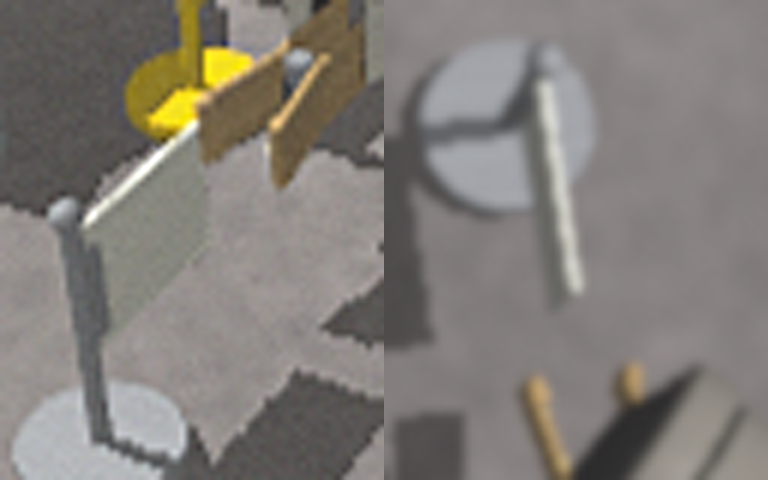

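View pics/p4_s.png

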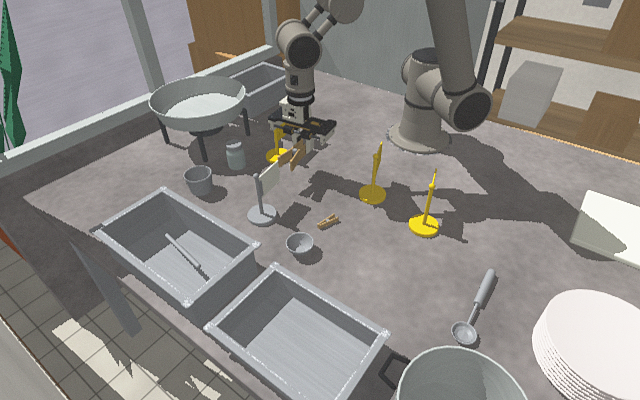

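Run:
```python
from h import *
np.set_printoptions(precision=1,suppress=True)
L=onz("top",(389.1,201.2),114);R=onz("top",(404.8,198.9),114);print(L,R,np.hypot(*(L-R)[:2]))
M=(L+R)[:2]/2;d=(L-R)[:2];yaw=np.arctan2(-d[0],d[1]);print(M,yaw)
F=np.array([535,-178.7]);a=np.array([np.cos(.143),np.sin(.143)]);n=np.array([-a[1],a[0]])
print("ahead",(F-M)@a,"lat",(F-M)@n, "expected tip", np.array([404.7,-197.6])+a*100)
# scene: tips 
for z in (114,):
    print(onz("scene",(245+198/6-.4,140+100/6-.4),z),onz("scene",(245+272/6-.4,140+125/6-.4),z))
print(onz("scene",(277.4,160.2),130))
```

```text
[ 499.3 -164.2  114. ] [ 505.  -203.3  114. ] 39.51653300027773
[ 502.1 -183.7] 0.14438798445284493
ahead 33.23742282920959 lat 0.31186708208502095 expected tip [ 503.7 -183.3]
[ 506.2 -206.2  114. ] [ 501.4 -164.6  114. ]
[ 537.2 -177.4  130. ]
```

Emit:
{"op": "step_arm", "data": {
  "increments": "0 0 0 -4 1 0 -1;0 0 0 -12 1 0 -1;0 0 0 -20 1 0 -1;0 0 0 -27 1 0 -1;0 0 0 -31 1 0 -1;0 0 0 -34 1 0 -1;0 0 0 -34 1 0 -1"
}}

```text
time: 8.88
tool_pos: [437.9, -191.5, 104.0]
tcp_rot: [3.142, -0.0, -2.998]
contact_force: [-0.4, -0.0, -0.4]
grip_width: 26.6
```

```bash
python3 look.py p5
```

```text
8.875 [ 437.94 -191.51  103.96] [ 3.14 -0.   -3.  ] 26.62365749007825 [-0.39 -0.02 -0.38]
```

View pics/p5.png

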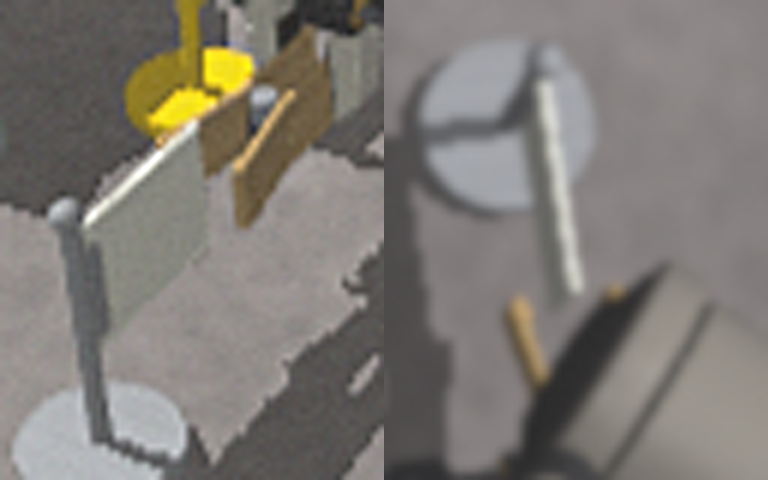

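The tips (top-crop pixels 518,303 and 614,292) straddle the card's edge (574,292), with clearance on both sides. I carry on for the remaining 27 mm.

Emit:
{"op": "step_arm", "data": {
  "increments": "0 0 0 -4 0 0 -1;0 0 0 -10 0 0 -1;0 0 0 -16 0 0 -1;0 0 0 -22 0 0 -1;0 0 0 -25 0 0 -1;0 0 0 -27 0 0 -1;0 0 0 -27 0 0 -1;0 0 0 -27 0 0 -1;0 0 0 -27 0 0 -1;0 0 0 -27 0 0 -1"
}}

```text
time: 10.22
tool_pos: [464.5, -187.7, 104.0]
tcp_rot: [3.142, 0.0, -2.998]
contact_force: [-0.6, -0.2, -1.2]
grip_width: 26.7
```

```bash
python3 look.py p6
```

```text
10.225 [ 464.52 -187.74  104.03] [ 3.14  0.   -3.  ] 26.70974763375742 [-0.59 -0.19 -1.23]
```

View pics/p6.png

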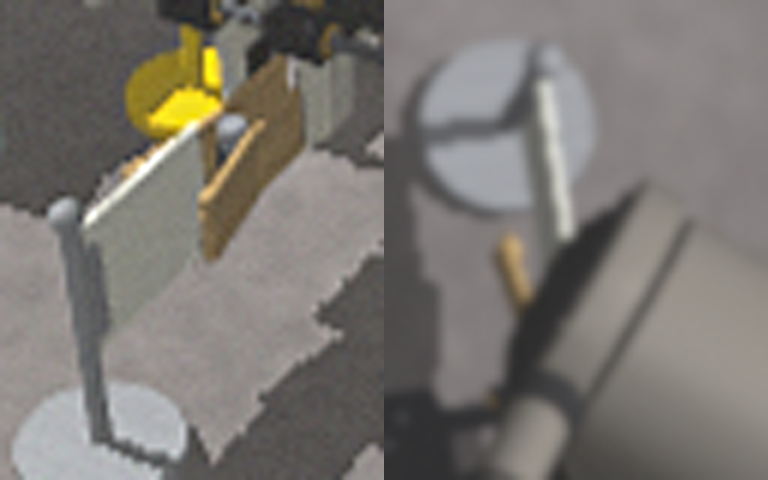

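View pics/p6_s.png

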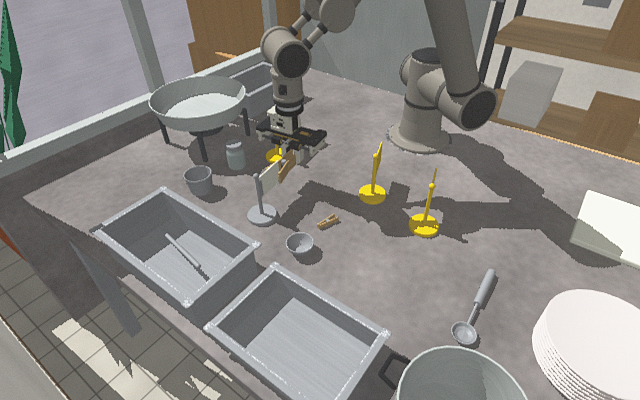

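Run:
```python
from h import *
from plant import *
L=onz("top",(384.6,177.8),114)[:2];S=onz("scene",(245+206/6-.4,140+200/6-.4),114)[:2]
F=np.array([535,-178.7]);a=np.array([np.cos(.143),np.sin(.143)]);n=np.array([-a[1],a[0]])
for T in(L,S): print(T,(T-F)@a,(T-F)@n)
o=get_obs();print(o["dq"],o["grip_width"],o["time"])
```

```text
[ 558.26486219 -153.90391248] 26.561163737441422 21.227443325991302
[ 562.83568491 -150.94865351] 31.506494868419466 23.501135449777287
[-0.00077629  0.00096426 -0.00092894  0.000355   -0.00190284 -0.00015531] 26.61807402958962 10.325
```

Run:
```python
from plant import *
print(close_job()); o=get_obs(); print(o["time"],o["tool_pos"],o["grip_width"],o["contact_force"])
```

```text
the job is handed in; nothing more can be done
None
the job is handed in; nothing more can be done
```

The clip is squeezed wide open in the gripper and held level over the free edge of the white card. I handed the job in at about 10.3 s, and no verdict was reported.

I pinched it by its handles and lifted it clear. I carried it above the other things to about 30 mm short of the card, then lowered it to card mid-height. From there I slid it jaws first over the edge.

**Last checks before handing in:**
- **Card edge in the jaws:** by my measurements the edge is about 30 mm from the hinge and about 2 mm off the clip's mid-plane (limit 13 mm). The clip is in line with the card within about 0.02 rad.
- **Height:** the clip is at about 96 mm, against 95 mm for the middle of the card.
- **Grip:** the opening reads 26.6 mm, slightly under the stated 28 mm for handles fully squeezed. The pictures show the jaws gaping.
- **Contact:** the wrist force stayed at about 1 N during the approach, and the pictures show no touch on the card or shift of the other things.

**Disagreements and gaps:**
- The two cameras differed by 2 to 5 mm on the card edge and jaw tips, well inside the margins.
- In the last top view the arm hid the right-hand jaw, so I measured only the left one there.

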